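# Check the tyre of the larger wheel

### The arm

A 6-joint arm with a two-finger parallel gripper is mounted at the origin on the work surface. World frame = base frame: x ahead of the robot, y to its left, z up, the work surface at z = 0. Lengths are in m, angles in rad, forces in N, time in s.
With the tool pointing down it reaches from about 0.275 to 0.75 m from the base axis. Payload 10.2 kg.
Tool frame: the origin (TCP) lies midway between the tips of the shut fingers; the grasp point (between the pads) lies 19 mm behind it (env.hold_point_z is the distance from the TCP to the grasp point, in m); x points along the fingers, z is the direction in which the jaws open and shut, and the axes are right-handed (so a half turn about x gives the same grasp; the last joint's range is limited). The gripper opens to 85 mm and grips with 20 to 120 N. Pads are 22 mm wide; open, the fingers measure 114 mm over their backs; the gripper's body (76 mm by 85 mm) begins 54 mm behind the grasp point. The pads swing forward as they close: fully open they stand 13 mm farther back than shut.
Start: joints at [0.986, 0.313, 1.498, -0, 1.331, -0.223], TCP at [0.186, 0.491, 0.231] pointing down, gripper open.
Joint ranges: [-2.94, 2.94], [-0.97, 2.17], [0.19, 2.56], [-1.23, 4.37], [0.02, 3.11], [-2.88, 2.88]. Speed limits (rad/s): [2.39, 2.39, 3.01, 3.14, 3.14, 3.14].

### API

Orientations are given as a unit quaternion [x, y, z, w].
In Python, from bench import env, kinematics, monitor, eyes, job gives the robot as it stands. The module is installed in compiled form; this text tells all that it offers. Calls block until the motion is done:
- env.reach(position, orientation): joint-space move of the TCP to a pose.
- env.movel(position, velocity=0.15, frame=None, guard=None): straight line of the TCP; frame=None keeps the orientation; velocity is the mean speed in m/s. With guard (N) it stops when the force on the tool has changed by that much, and returns True; else False.
- env.set_joints(angles): joint-space move.
- env.release() and env.close_gripper(effort=None): open the fingers fully, or close them until they stop; effort is the grip in N (None keeps the last).
- env.hold(seconds).
- kinematics.ik(position, orientation): joint angles nearest the present ones, or None.
- monitor.sense(): the state.
- eyes.grab_frame(name): name is "scene" or "top" or "wrist"; returns a dict with "frame" (480x640x3 uint8, red, green, blue), "mtx" (3x3 intrinsics, pixels), "view" (4x4, takes a point from world to camera coordinates). Camera axes: x right, y down, z forward; pixel columns grow to the right and rows downward; lengths in m; the calibration is good to about 2 mm. The wrist camera is an equidistant fisheye: a pixel r from the principal point sees the ray r / f radians off the axis. A picture is of the moment at which its call begins. There is no depth.
A pose or a line that the arm cannot do raises env.MotionError and nothing moves.
- job.hand_in(): hands the job in, once; it reports no verdict.
The state is a dict: "clock": time; "joints": joint angles; "qvel": joint speeds; "joint_efforts": joint torques, N m; "position": TCP position; "ee_rot": TCP orientation; "contact_force": force on the tool from outside, world axes, zero at the start; "ft_torque": the same for the moment, N m; "finger_gap": opening from 0.0 (shut) to 1.0 (fully open).
Only numpy, scipy, OpenCV 4.12 (cv2) and the standard library are available. Lean on these libraries where they do the work, as an engineer would, in place of code of your own. Each camera call takes 0.05 s, during which the arm holds its last target.

### The job

Two wheels lie on the workbench; check the tyre pressure of the larger one. Take the gauge by its barrel, press its open end squarely down onto that wheel's valve stem so that its rod rises to read, and keep it there for about a second without pushing the stem far down into the rim. Then stand the gauge upright on the cork mat again and let go; leave the smaller wheel's valve, the jar, the tin and the spanner alone.

Things in the scene. Friction and masses are not known exactly. Their poses are not given: they have to be found in the camera images.
- gauge_grip (a point): steel tyre gauge: an upright round barrel with a wider bell mouth at its foot, 86 mm tall, 180 g, standing on the cork mat. This point is on its axis, 62 mm above its underside: the height to grip. z points up its axis. Barrel 32 mm across, from 22 to 86 mm up; bell 42 mm across. A rod with a black cap stands 4 mm above the top and rises up to 22 mm more: leave it that room between the fingers.
- gauge_mouth (a point): centre of the gauge's open underside, 62 mm below gauge_grip on the same axis. The opening is 37 mm wide at the mouth and narrows to 27 mm inside the barrel, 44 mm deep. A rubber seat, 24 mm across, lies inside 16 mm above the underside; the valve stem's top pushes it up, and the rod with it.
- gauge_rod (a joint): how far the gauge's rod has come out of the barrel's top, m: 0 (in) to 0.022. It moves with the seat: 0.6 N to start, then 0.3 N per mm, and springs back when the gauge is lifted. On a sound tyre it reads about 0.014 to 0.021; 0.010 or more is a reading.
- large_wheel_valve (a point): centre of the flat top of the larger wheel's upright brass valve stem, 8 mm thick, top 85 mm above the bench. The wheel lies flat and does not move: grey rim (top 34 mm up), black tyre 250 mm across, 60 mm tall, open inside to 130 mm. The stem stands 40 mm from the wheel's centre, between tyre and hub tube (26 mm across, 44 mm tall); its direction from the hub varies.
- large_wheel_stem (a joint): how far the larger wheel's stem has been pushed down into the rim, m: 0 (out) to 0.020. The tyre's unknown pressure holds it up with 5 to 7 N (0.15 N more per mm) before it gives; more than 0.015 harms it.
- small_wheel_valve (a point): centre of the top of the smaller wheel's like valve stem, 85 mm above the bench, 31 mm from the wheel's centre; this wheel's tyre is 190 mm across and 50 mm tall. Not to be used.
- small_wheel_stem (a joint): how far the smaller wheel's stem has been pushed down, m: 0 (out) to 0.020. Leave it alone.
- mat_top (a point): centre of the top face of the round cork mat, 90 mm across, 5 mm thick, fixed to the bench; the gauge starts on it and is put back on it.
- jar_mid (a point): bystander: closed glass jar, 54 mm across, 65 mm tall; a point on its axis 32 mm above its underside.
- tin_mid (a point): bystander: closed plain metal tin, 54 mm across, 55 mm tall; a point on its axis 27 mm above its underside.
- spanner_grip (a point): bystander: spanner lying on the bench nearer the robot; the middle of its handle.
Mind the look-alikes: they are no part of the job. Leave any orange or pink look-alike of the part that bears gauge_grip alone. Leave any white look-alike of the part that bears mat_top alone.

How it is judged:
By the outcome, as a careful person would: the job done as asked, in the order asked, and still so for the second after the job is handed in, with the robot touching nothing.
It also fails if it takes over 51 s, if anything falls off the work surface, if the arm or the gripper's body presses on something with over 40 N, if the wrist force passes 120 N, or if a joint passes its speed limit or range.

## Working session

There is one attempt and no reset: what is moved stays moved. The work goes in short steps, each a Python script; the robot and the scene stay as the last script left them, time stands still between calls to the robot, and variables do not carry over. Pictures are saved under pics/ and viewed, and the job is handed in when it is done.

```bash
mkdir -p pics; python3 - <<'E'
from bench import env, kinematics, monitor, eyes, job
import cv2
for n in ("scene","top","wrist"):
    d=eyes.grab_frame(n); cv2.imwrite(f"pics/{n}0.png",d["frame"][:,:,::-1]); print(n,d["mtx"].tolist(),d["view"].round(4).tolist())
s=monitor.sense(); print(s, env.hold_point_z)
E
```

```text
scene [[464.6983823809313, 0.0, 312.3612038171936], [0.0, 464.6983823809313, 238.32628635512424], [0.0, 0.0, 1.0]] [[0.532, 0.8467, -0.0085, -0.3096], [0.6716, -0.4281, -0.6048, -0.3456], [-0.5157, 0.3161, -0.7964, 1.0589], [0.0, 0.0, 0.0, 1.0]]
top [[443.1720295511573, 0.0, 316.2956637455565], [0.0, 443.1720295511573, 242.77903872029765], [0.0, 0.0, 1.0]] [[0.0151, -0.9998, 0.0099, -0.0032], [-0.9935, -0.0162, -0.1126, 0.583], [0.1128, -0.0082, -0.9936, 0.7496], [0.0, 0.0, 0.0, 1.0]]
wrist [[371.64829954431775, 0.0, 310.9398939391494], [0.0, 371.64829954431775, 237.8406224336343], [0.0, 0.0, 1.0]] [[0.3553, 0.9347, -0.0006, -0.5253], [0.8958, -0.3403, 0.286, -0.036], [0.2671, -0.1022, -0.9582, 0.379], [0.0, 0.0, 0.0, 1.0]]
{'clock': 0.15, 'joints': array([ 9.85601147e-01,  3.13326115e-01,  1.49823360e+00,  4.90830128e-05,
        1.33098827e+00, -2.23381678e-01]), 'qvel': array([ 0.00025311,  0.00027224, -0.00246609, -0.0001158 , -0.0011305 ,
        0.00062719]), 'joint_efforts': array([ 1.72365937e-03, -4.12365496e+01, -2.59798175e+01, -1.16943770e-04,
        3.22009801e-03, -4.09801669e-05]), 'position': array([0.18572465, 0.49086104, 0.23087507]), 'ee_rot': array([-0.40198622,  0.58212335,  0.40176625,  0.58148376]), 'contact_force': array([-0.67321381, -0.09648363, -0.28898297]), 'ft_torque': array([-0.03968821, -0.0324446 ,  0.01842073]), 'finger_gap': 1.001630620773904} 0.0187
```

View pics/scene0.png

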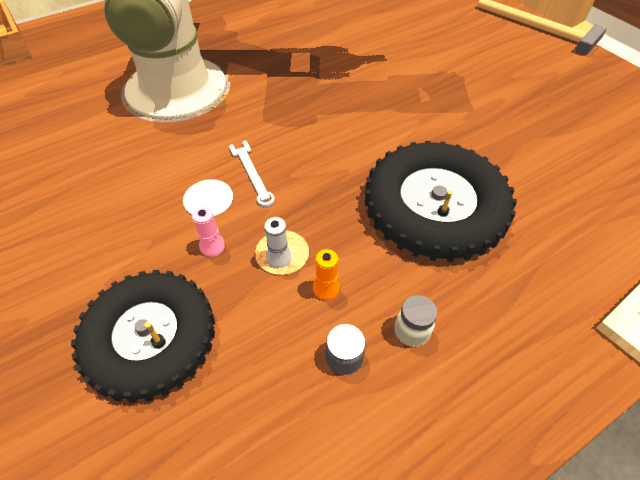

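View pics/top0.png

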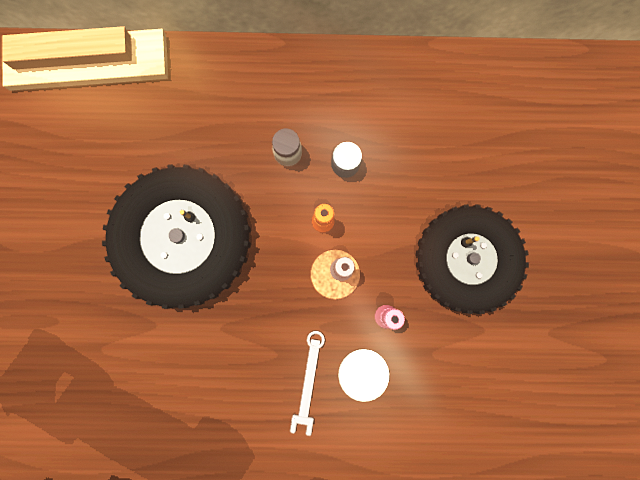

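View pics/wrist0.png

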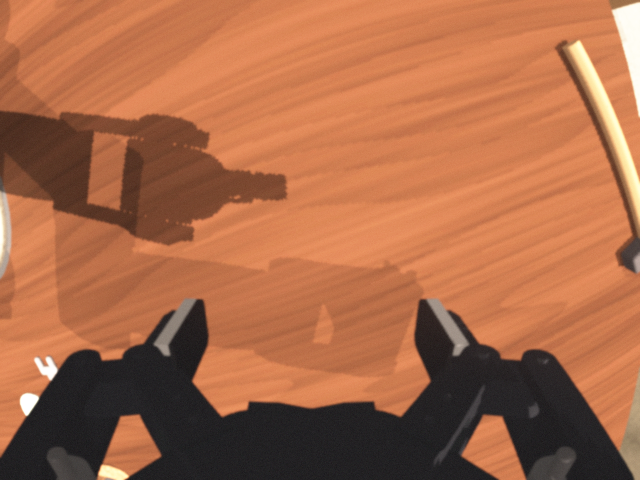

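Candidates for the gauge, in scene pixels, are grey steel (277,243) on the cork mat, orange (326,275) and pink (208,232). Only the grey one fits. The larger wheel is at scene (440,198) / top (177,237), and the smaller one is at scene (144,333). The mat is cork at top (335,275); the white disc is a look-alike. I'll confirm these in crops.

```bash
python3 - <<'E'
import cv2,numpy as np
s=cv2.imread("pics/scene0.png");t=cv2.imread("pics/top0.png")
def c(i,x,y,w,h,k): return cv2.resize(i[y:y+h,x:x+w],None,fx=k,fy=k,interpolation=cv2.INTER_CUBIC)
a=np.hstack([c(s,240,205,80,80,5),c(t,300,235,80,80,5)])
cv2.imwrite("pics/cg.png",a)
a=np.hstack([c(s,400,160,80,80,5),c(t,145,195,80,80,5)])
cv2.imwrite("pics/cv.png",a)
E
```

```text
(no output)
```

View pics/cg.png

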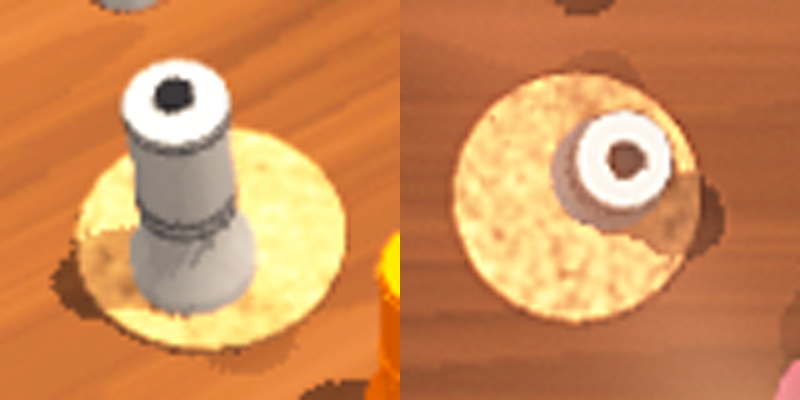

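View pics/cv.png

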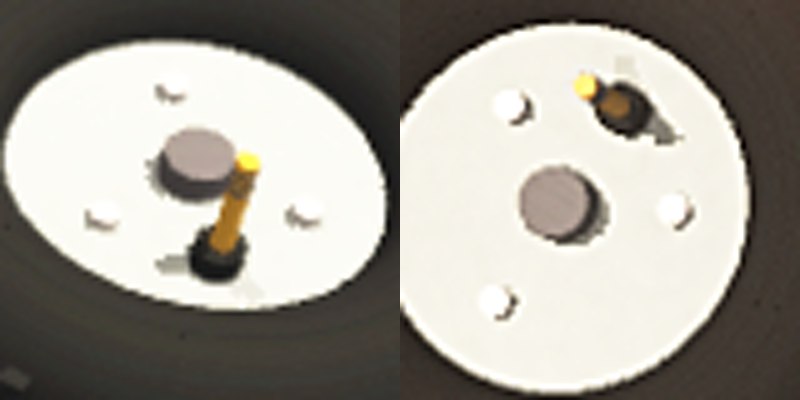

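The grey gauge stands on the cork mat: its top-face centre is at scene (274.8,225.4) / top (344.4,266.6). The larger wheel's brass stem top is at scene (449,192) / top (182,211.8).

```bash
cat > h.py <<'E'
import numpy as np
def ray(d,uv):
    V=d["view"];R=V[:3,:3];t=V[:3,3];K=d["mtx"]
    r=R.T@np.linalg.inv(K)@np.array([uv[0],uv[1],1.]);return -R.T@t,r
def atz(d,uv,z):
    c,r=ray(d,uv);return c+r*(z-c[2])/r[2]
def tri(ps):
    A=0;b=0
    for d,uv in ps:
        c,r=ray(d,uv);r=r/np.linalg.norm(r);P=np.eye(3)-np.outer(r,r);A=A+P;b=b+P@c
    return np.linalg.solve(A,b)
def rayw(d,uv):
    # equidistant fisheye
    K=d["mtx"];x=(uv[0]-K[0,2])/K[0,0];y=(uv[1]-K[1,2])/K[1,1];th=np.hypot(x,y)
    k=np.sin(th)/th if th>1e-9 else 1.
    v=np.array([x*k,y*k,np.cos(th)]);R=d["view"][:3,:3];return -R.T@d["view"][:3,3],R.T@v
def watz(d,uv,z):
    c,r=rayw(d,uv);return c+r*(z-c[2])/r[2]
def wproj(d,p):
    q=d["view"][:3,:3]@p+d["view"][:3,3];th=np.arctan2(np.hypot(q[0],q[1]),q[2]);a=np.arctan2(q[1],q[0])
    K=d["mtx"];return K[0,2]+K[0,0]*th*np.cos(a),K[1,2]+K[1,1]*th*np.sin(a)
E
python3 - <<'E'
from bench import eyes
from h import *
S=eyes.grab_frame("scene");T=eyes.grab_frame("top")
for n,s,t,z in [("gauge",(274.8,225.4),(344.4,266.6),.091),("valve",(449,192),(182,211.8),.085),("hub",(439.2,189.6),(176,235.2),.044),("mat",(282,252.6),(335,274),.005),
 ("orange",(327,258),(324,212),.086),("pink",(205,216),(395,320),.086),("jar",(419,308),(286,141),.065),("tin",(346,343),(347,156),.055),("span",(252,175),(309,385),.005),("smallhub",(143,327),(474,258),.04)]:
    print(n,atz(S,s,z).round(4),atz(T,t,z).round(4),tri([(S,s),(T,t)]).round(4))
E
```

```text
gauge [ 0.5421 -0.0403  0.091 ] [ 0.5382 -0.0398  0.091 ] [ 0.5387 -0.0395  0.0869]
valve [0.6274 0.2293 0.085 ] [0.6251 0.2296 0.085 ] [0.6258 0.2307 0.0826]
hub [0.5905 0.2527 0.044 ] [0.591  0.2502 0.044 ] [0.5913 0.2504 0.0458]
mat [ 0.5352 -0.03    0.005 ] [ 0.5297 -0.0291  0.005 ] [ 0.5303 -0.0286 -0.0018]
orange [ 0.6306 -0.0051  0.086 ] [ 0.6285 -0.0056  0.086 ] [ 0.6292 -0.005   0.0842]
pink [ 0.4646 -0.1199  0.086 ] [ 0.4534 -0.1227  0.086 ] [ 0.4543 -0.1212  0.0766]
jar [0.7561 0.0639 0.065 ] [0.7564 0.0616 0.065 ] [0.7563 0.0622 0.0668]
tin [ 0.7415 -0.0469  0.055 ] [ 0.7347 -0.0454  0.055 ] [ 0.738  -0.0452  0.0464]
span [0.3483 0.012  0.005 ] [0.3334 0.0148 0.005 ] [ 0.3308  0.0167 -0.0124]
smallhub [ 0.5643 -0.2688  0.04  ] [ 0.5599 -0.2702  0.04  ] [ 0.5607 -0.2704  0.0356]
```

```bash
cat >> h.py <<'E'
from scipy.spatial.transform import Rotation as Ro
def quat(deg):  # tool down, jaw axis (z) at heading deg
    a=np.deg2rad(deg);z=np.array([np.cos(a),np.sin(a),0]);x=np.array([0,0,-1.]);y=np.cross(z,x)
    return Ro.from_matrix(np.c_[x,y,z]).as_quat()
E
python3 - <<'E'
from bench import env, kinematics, monitor, eyes
from h import *
import cv2
s=monitor.sense();print(Ro.from_quat(s["ee_rot"]).as_matrix().round(3).tolist(), s["clock"])
best=[]
for a in (120,-60):
  for p in ([.540,-.040,.19],[.540,-.040,.0485],[.626,.2295,.2],[.626,.2295,.1]):
    print(a,p,kinematics.ik(p,quat(a)))
E
```

```text
[[-0.0, -0.935, 0.354], [-0.001, 0.354, 0.935], [-1.0, 0.0, -0.001]] 0.25
120 [0.54, -0.04, 0.19] [-2.90407577e-01  3.83487058e-01  1.50994155e+00 -4.44089210e-16
  1.24816404e+00 -2.38480268e+00]
120 [0.54, -0.04, 0.0485] [-2.90407577e-01  5.61358345e-01  1.65071205e+00 -4.44089210e-16
  9.29522264e-01 -2.38480268e+00]
120 [0.626, 0.2295, 0.2] [ 1.76070968e-01  6.57396937e-01  1.05169965e+00 -4.44089210e-16
  1.43249606e+00 -1.91832413e+00]
120 [0.626, 0.2295, 0.1] [ 1.76070968e-01  7.38288609e-01  1.17608042e+00 -4.44089210e-16
  1.22722363e+00 -1.91832413e+00]
-60 [0.54, -0.04, 0.19] [-0.29040758  0.38348706  1.50994155  0.          1.24816404  0.75678997]
-60 [0.54, -0.04, 0.0485] [-2.90407577e-01  5.61358345e-01  1.65071205e+00 -4.44089210e-16
  9.29522264e-01  7.56789975e-01]
-60 [0.626, 0.2295, 0.2] [ 1.76070968e-01  6.57396937e-01  1.05169965e+00 -4.44089210e-16
  1.43249606e+00  1.22326852e+00]
-60 [0.626, 0.2295, 0.1] [ 1.76070968e-01  7.38288609e-01  1.17608042e+00 -4.44089210e-16
  1.22722363e+00  1.22326852e+00]
```

```bash
python3 - <<'E'
from bench import env, kinematics, monitor, eyes
from h import *
import cv2
q=quat(-60)
def look(n,pts):
    d=eyes.grab_frame("wrist");im=d["frame"][:,:,::-1].copy();cv2.imwrite(f"pics/{n}.png",im)
    for p in pts: print(n,np.round(wproj(d,np.array(p)),1))
    print(monitor.sense()["clock"]); np.savez(n+".npz",mtx=d["mtx"],view=d["view"])
env.reach([.60,.19,.22],q); look("wv",[(.626,.2295,.085)])
env.reach([.540,-.040,.20],q); look("wg",[(.540,-.040,.091),(.540,-.040,.005)])
E
```

```text
wv [285.  171.6]
2.1583
wg [312.9 236.6]
wg [312.5 210.5]
3.15
```

View pics/wv.png

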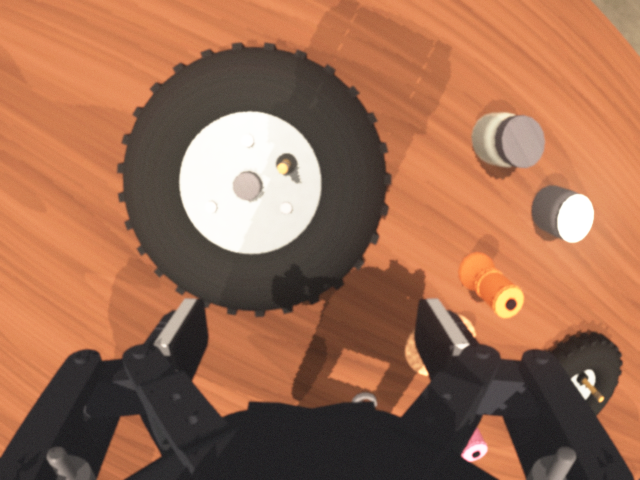

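View pics/wg.png

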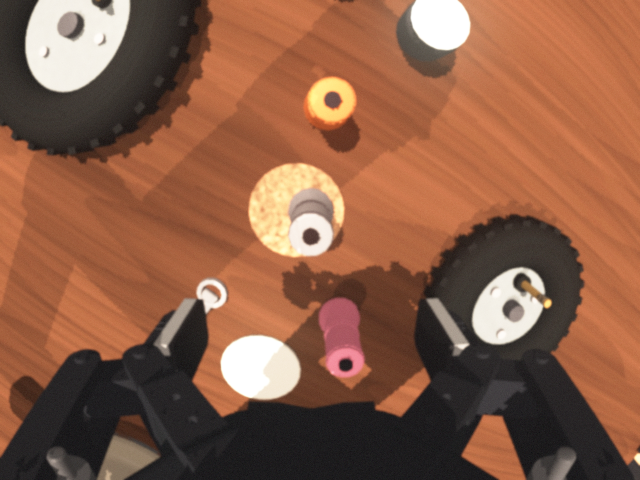

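```bash
python3 - <<'E'
import cv2,numpy as np
a=cv2.imread("pics/wv.png");b=cv2.imread("pics/wg.png")
def c(i,x,y,w,h,k): return cv2.resize(i[y:y+h,x:x+w],None,fx=k,fy=k,interpolation=cv2.INTER_CUBIC)
cv2.imwrite("pics/cw.png",np.hstack([c(a,260,140,50,50,8),c(b,270,190,80,80,5)]))
E
```

```text
(no output)
```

View pics/cw.png

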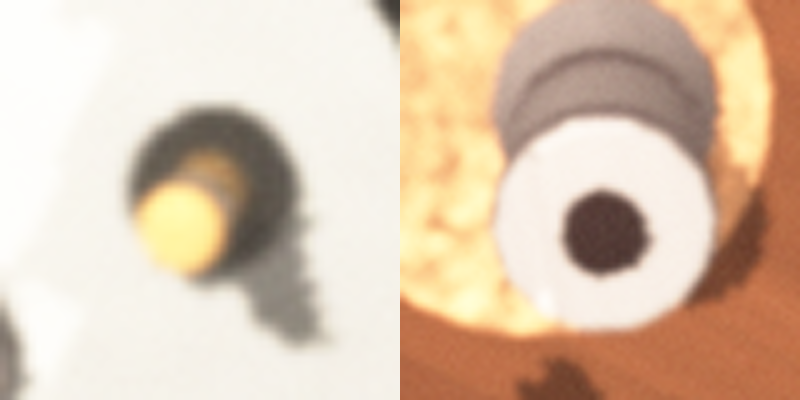

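```bash
python3 - <<'E'
from h import *
a=dict(np.load("wv.npz"));b=dict(np.load("wg.npz"))
print(watz(a,(282.3,168.2),.085).round(4),watz(a,(246.5,185.5),.044).round(4),watz(b,(310.6,234.2),.091).round(4),watz(b,(296.5,209.5),.005).round(4))
E
```

```text
[0.6273 0.2325 0.085 ] [0.5934 0.2532 0.044 ] [ 0.5407 -0.0377  0.091 ] [ 0.5334 -0.0267  0.005 ]
```

```bash
python3 - <<'E'
from bench import env, kinematics, monitor, eyes
from h import *
import cv2
q=quat(-60)
env.movel([.540,-.039,.1],frame=q)
print(env.movel([.540,-.039,.0485],velocity=.08,guard=8), monitor.sense()["contact_force"])
env.close_gripper(50); s=monitor.sense();print(s["finger_gap"],s["contact_force"],s["position"],s["clock"])
env.movel([.540,-.039,.07],velocity=.06)
for n in("scene","wrist"):
    cv2.imwrite(f"pics/g_{n}.png",eyes.grab_frame(n)["frame"][:,:,::-1])
s=monitor.sense();print(s["finger_gap"],s["contact_force"],s["position"],s["clock"])
im=cv2.imread("pics/g_scene.png")
cv2.imwrite("pics/g_c.png",cv2.resize(im[150:300,200:360],None,fx=4,fy=4))
E
```

```text
False [ 0.05285936 -0.5161786  -0.00135819]
0.3621758793681423 [-1.71095668  0.20868044  4.43607572] [ 0.54009732 -0.03891822  0.04880609] 5.3
0.3650667584128208 [-1.10644042 -0.14570939 -1.29170938] [ 0.53979618 -0.03898302  0.06973094] 5.9083
```

View pics/g_c.png

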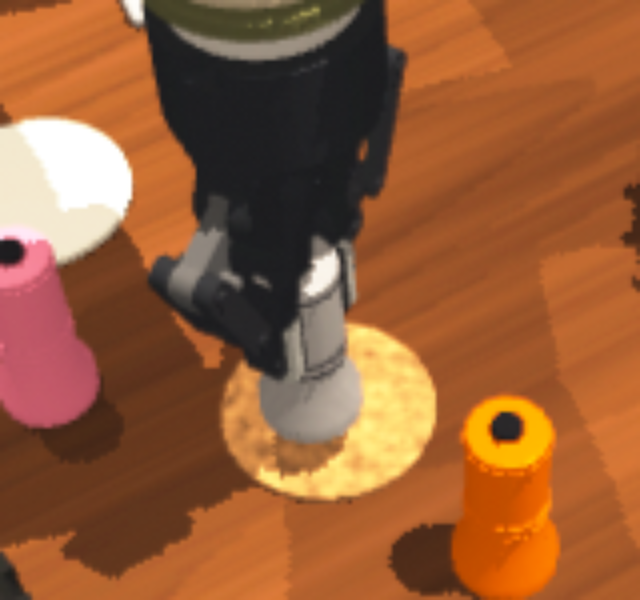

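View pics/g_wrist.png

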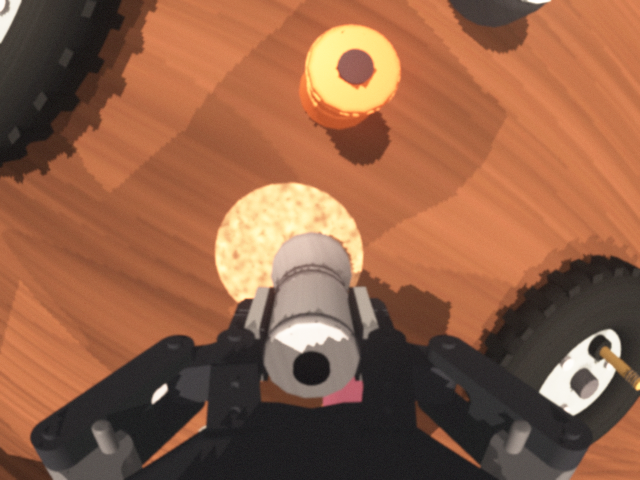

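```bash
python3 - <<'E'
from bench import env, kinematics, monitor, eyes
from h import *
import cv2
q=quat(-60)
env.movel([.540,-.039,.17],velocity=.15)
env.movel([.6262,.2308,.17],velocity=.2,frame=q)
env.movel([.6262,.2308,.133],velocity=.1)
ims={n:eyes.grab_frame(n)["frame"][:,:,::-1] for n in("scene","wrist","top")}
s=monitor.sense();print(s["finger_gap"],s["contact_force"],s["position"],s["clock"])
a=cv2.resize(ims["scene"][110:270,370:530],None,fx=2.5,fy=2.5);b=cv2.resize(ims["wrist"][160:400,200:440],(400,400))
cv2.imwrite("pics/pv.png",np.hstack([a,b]))
cv2.imwrite("pics/pt.png",cv2.resize(ims["top"][130:330,60:300],None,fx=2.5,fy=2.5))
E
```

```text
0.3611647559191555 [-0.42290669 -0.9099244  -1.25545203] [0.62662791 0.23079639 0.1339952 ] 8.9583
```

View pics/pv.png

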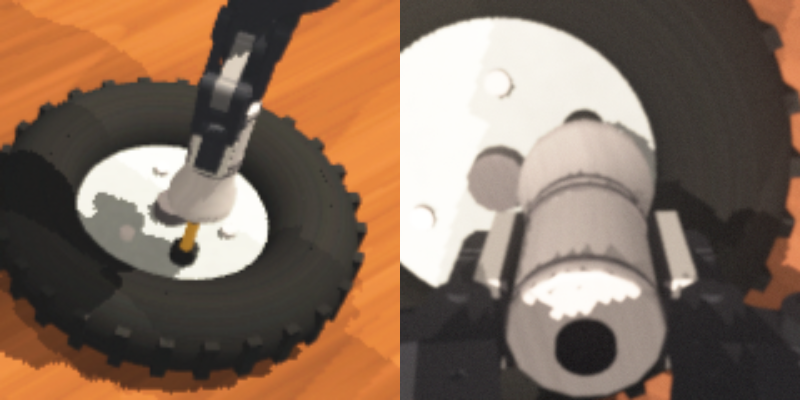

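View pics/pt.png

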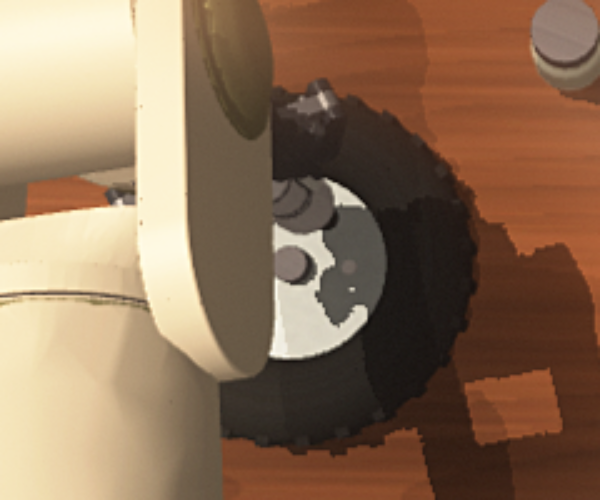

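The gauge mouth sits right over the stem, and the wheel and hub are clear. I'll press in steps while checking force.

```bash
python3 - <<'E'
from bench import env, kinematics, monitor, eyes
from h import *
import cv2
def st():
    s=monitor.sense();print(s["contact_force"].round(2),s["position"].round(4),s["clock"])
st()
for z in (.116,.106,.100,.097):
    r=env.movel([.6262,.2308,z],velocity=.05,guard=12);env.hold(.1);print(z,r);st()
    if r:break
ims={n:eyes.grab_frame(n)["frame"][:,:,::-1] for n in("scene","wrist")}
a=cv2.resize(ims["scene"][110:270,370:530],None,fx=2.5,fy=2.5);b=cv2.resize(ims["wrist"][160:400,200:440],(400,400))
cv2.imwrite("pics/pp.png",np.hstack([a,b]))
E
```

```text
[-0.42 -0.91 -1.26] [0.6266 0.2308 0.134 ] 8.9583
0.116 False
[-0.65  0.01 -1.74] [0.6263 0.2308 0.1162] 9.55
0.106 False
[-0.15  0.06  0.83] [0.6263 0.2308 0.1063] 10.0
0.1 False
[ 1.14 -0.21  3.01] [0.6264 0.2308 0.1003] 10.3667
0.097 False
[ 0.56 -0.04  3.72] [0.6264 0.2308 0.0972] 10.7167
```

View pics/pp.png

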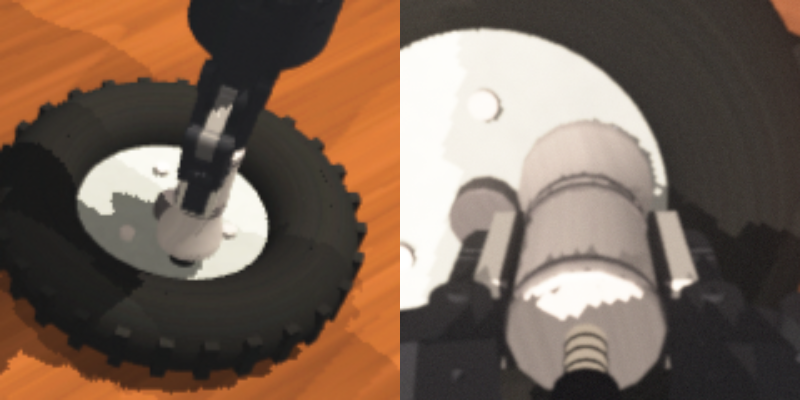

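The black cap and ribbed rod now stand well clear of the barrel top. The force change of about 5.4 N implies about 16 mm of rod, and the kinematics give about 15 mm. I'll hold here, then return.

```bash
python3 - <<'E'
from bench import env, kinematics, monitor, eyes
from h import *
import cv2
q=quat(-60)
def st():
    s=monitor.sense();print(s["contact_force"].round(2),s["position"].round(4),s["finger_gap"],s["clock"])
env.hold(1.5);st()
im=eyes.grab_frame("wrist")["frame"][:,:,::-1];cv2.imwrite("pics/hold.png",im)
env.movel([.6262,.2308,.13],velocity=.05)
env.movel([.6262,.2308,.17],velocity=.1)
env.movel([.536,-.033,.17],velocity=.18,frame=q)
env.movel([.536,-.033,.065],velocity=.1);env.hold(.3);st()
ims={n:eyes.grab_frame(n)["frame"][:,:,::-1] for n in("scene","wrist")}
cv2.imwrite("pics/pl.png",np.hstack([cv2.resize(ims["scene"][180:300,220:340],(400,400)),cv2.resize(ims["wrist"][160:400,200:440],(400,400))]))
E
```

```text
[2.81 1.24 3.99] [0.6262 0.2308 0.097 ] 0.36119798123346836 12.3167
[ 0.82 -0.44 -1.88] [ 0.5361 -0.033   0.0652] 0.3650474820248052 16.925
```

View pics/pl.png

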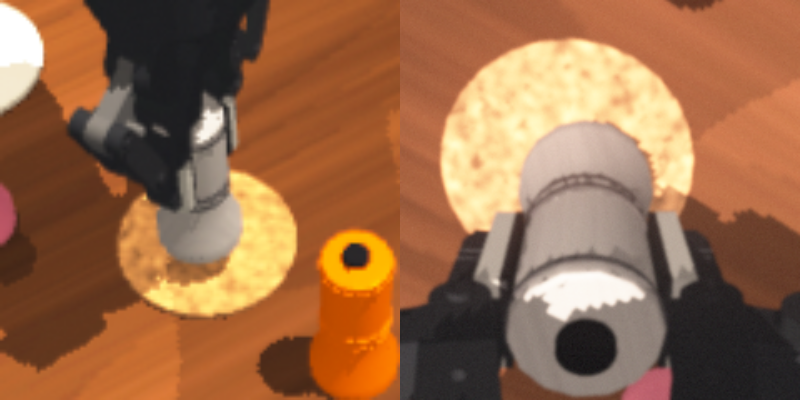

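```bash
python3 - <<'E'
from bench import env, kinematics, monitor, eyes
from h import *
import cv2
def st():
    s=monitor.sense();print(s["contact_force"].round(2),s["position"].round(4),s["finger_gap"],s["clock"])
print(env.movel([.536,-.033,.052],velocity=.05)); st()
print(env.movel([.536,-.033,.0475],velocity=.02,guard=3)); st()
env.hold(.2);st()
env.release();env.hold(.3);st()
env.movel([.536,-.033,.19],velocity=.1)
w=eyes.grab_frame("wrist")["frame"][:,:,::-1]
cv2.imwrite("pics/endw.png",w)
env.set_joints([0.986,0.313,1.498,0,1.331,-0.223]);env.hold(.3)
for n in("scene","top"): cv2.imwrite(f"pics/end_{n}.png",eyes.grab_frame(n)["frame"][:,:,::-1])
st()
a=cv2.imread("pics/end_scene.png");b=cv2.imread("pics/end_top.png")
cv2.imwrite("pics/end.png",np.vstack([np.hstack([cv2.resize(a[205:285,240:320],(280,280)),cv2.resize(b[235:315,300:380],(280,280))]),np.hstack([cv2.resize(a[160:240,400:480],(280,280)),cv2.resize(b[195:275,145:225],(280,280))])]))
E
```

```text
False
[ 0.38 -0.04 -1.  ] [ 0.5358 -0.033   0.0516] 0.3635330141865275 17.4333
True
[ 0.69 -1.52  3.66] [ 0.5364 -0.0331  0.0488] 0.36330683289296595 17.6833
[0.71 0.28 6.38] [ 0.5364 -0.0331  0.0488] 0.36755775342448727 17.8833
[-0.31 -0.46 -0.19] [ 0.5357 -0.0329  0.0481] 0.9998481319992142 18.7583
[-0.03 -1.09 -0.14] [0.1857 0.4909 0.2311] 1.00264734921977 23.0333
```

View pics/end.png

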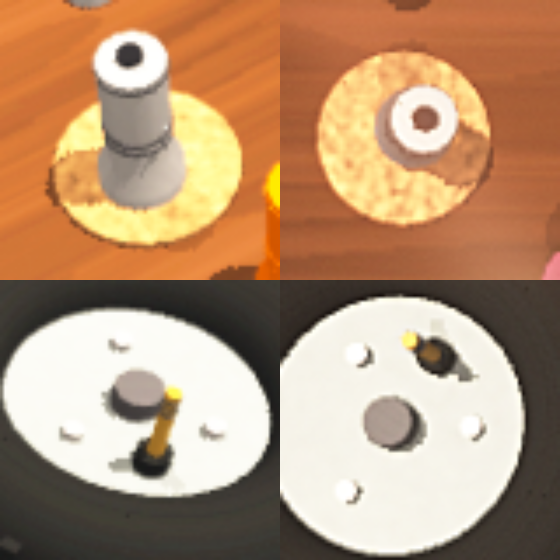

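View pics/end_scene.png

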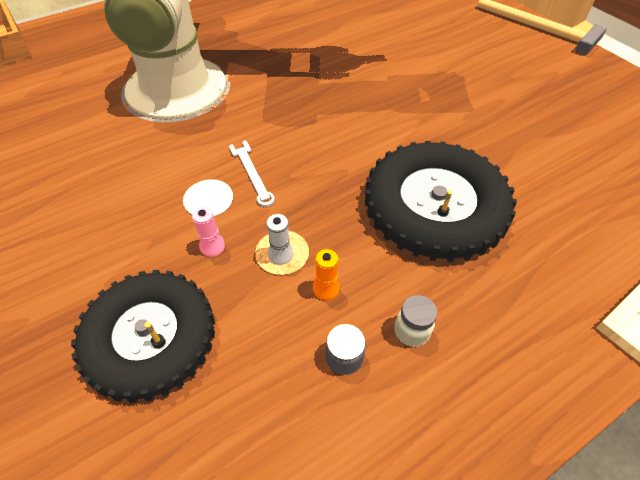

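The gauge stands upright, fully on the cork mat at scene (279,240). The stem is back at its original pixel, and everything else is where it was.

```bash
python3 -c "
from bench import job
print(job.hand_in())"
```

```text
the job is handed in; nothing more can be done
None
```

I checked the larger wheel's tyre with the steel gauge, stood the gauge back on the cork mat, and handed the job in at about 23 s on the clock.

- **Reading:** I gripped the gauge by its barrel and pressed it squarely onto the larger wheel's valve stem for over 1.5 s. The wrist camera showed the rod well out. It rose about 15 mm by arm position and about 16 mm by force (roughly 5.5 N); there was no direct rod readout. The stem should hardly have moved, since I pressed only about 15 mm in total.
- **Last checks:** The final pictures show the gauge upright and wholly on the mat, with its rod back in. The larger wheel's stem is at its starting pixel. The smaller wheel, jar, tin, spanner and look-alikes appear unmoved, and the gripper is open and clear.
- **Disagreement:** The wrist camera placed points about 2–3 mm further in y than the fixed cameras. I used a position between the two, and the grasp and the fit on the stem both went cleanly.

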